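Sweep the spilled eyelets into the catch tray

ROBOT

A 7-joint arm with a two-finger parallel gripper is mounted at the origin on the work surface. World frame = base frame: x ahead of the robot, y to its left, z up, the work surface at z = 0. Lengths are in m, angles in rad, forces in N, time in s.
With the tool pointing down it reaches from about 0.4 to 0.875 m from the base axis. Payload 6.5 kg.
Tool frame: the origin (TCP) lies between the finger pads; the fingertips stand 22 mm ahead of it and the grasp point (between the pads) lies 3 mm ahead of it; z points along the fingers, y is the line along which they close (so a half turn about z gives the same grasp; the last joint's range is limited). The gripper opens to 88 mm and grips with 3 to 60 N. Pads are 18 mm wide; open, the fingers measure 123 mm over their backs; the gripper's body (75 mm by 187 mm) begins 45 mm behind the grasp point.
Start: joints at [1.207, 0.536, -0.004, 1.538, 0.003, 1.067, -0.071], TCP at [0.191, -0.621, 0.261] pointing down, gripper open.
Joint ranges: [-2.7, 2.7], [-0.37, 2.16], [-1.27, 1.26], [0.24, 2.4], [-1.31, 4.45], [0.19, 1.91], [-2.76, 2.76]. Speed limits (rad/s): [2.39, 2.39, 3.14, 3.14, 3.14, 3.14, 3.14].

INTERFACE

Orientations are given as a unit quaternion [x, y, z, w].
In Python, from rig import env gives the robot as it stands.
- The arm moves only by the shell command python3 -m jog 'ROWS'. ROWS is JSON, a list of rows, each an object with "claw": the opening, from 0 (shut) to 1 (fully open); "xyz": the shift along the world's x, y, z each as a share of 0.025 m, from -1 to 1, a list of three; "delta_rot": the turn, a rotation vector about the world's x, y, z each as a share of 0.1 rad, from -1 to 1, a list of three. A call has 1 to 20 rows; each row shifts and turns the commanded pose from where the row before left it; what a row does not reach is not made up. A row lasts 1/12 s, in which the tool goes at most 41.7 mm and 7.16 degrees, less where a joint would pass 70% of its speed; a pose out of reach is approached as far as the arm can. A call with a number of a shift or a turn outside -1 to 1 is refused whole. A call with a gripper value outside its range is refused whole. The fingers move at their own pace and stop on an object; the grip force is fixed at half the most. Time passes only in rows, so rows that do not move let the fingers close. It gives the time, the measured TCP pose, the force, the opening and the grip force at its end, in the units of the state.
- env.state(): the state, without advancing time (a new reading comes with each control period).
- env.snapshot(name): name is "side" or "top" or "wrist"; returns the picture (420x560x3 uint8, red, green, blue); there is no depth.
- env.camera_params(name): a dict with "K" (3x3 intrinsics, pixels), "world_from_camera" (4x4, takes a point from camera to world coordinates). Camera axes: x right, y up, looking along -z (the intrinsics and any distortion apply to the point x, -y, -z); pixel columns grow to the right and rows downward; lengths in m; the calibration is good to about 2 mm. A picture is of the moment at which its call begins: read the wrist's pose just before it. camera_params takes no time and is no camera call; for the wrist camera it gives the pose at the moment of the call.
- env.job_done(): hands the job in; it is judged then, once.
The state is a dict: "t": time; "q": joint angles; "joint_velocities": joint speeds; "joint_efforts": joint torques, N m; "eef_pos": TCP position; "orientation": TCP orientation; "wrist_force": force on the tool from outside, world axes, zero at the start; "torque": the same for the moment, N m; "opening": finger opening in m; "grip_force": force on a finger pad.
Only numpy, scipy, OpenCV 4.12 (cv2) and the standard library are available. Lean on these libraries where they do the work, as an engineer would, in place of code of your own. Each camera call takes 0.05 s, during which the arm holds its last target. There are 200 camera calls.

TASK

Three brass eyelets lie spilled on the green desk: sweep all three with the fingertips, sliding them gently along the desk top, through the open side of the three-walled walnut catch tray until each lies flat and completely inside it. Do not pinch, lift or flick the eyelets, and leave everything else on the desk where it stands. Finish with the hand clear.

Things in the scene. Friction and masses are not known exactly. Their poses are not given: they have to be found in the camera images.
- eyelet_a: brass eyelet (grommet) lying flat on the desk, flange down: a flange ring 32 mm across and 5 mm high with a collar 22 mm across on top, 11 mm high in all, 16 mm hole through it, about 16 g, slides easily; origin at the centre of its underside, z up. It is the same as the other two.
- eyelet_b: brass eyelet (grommet) lying flat on the desk, flange down: a flange ring 32 mm across and 5 mm high with a collar 22 mm across on top, 11 mm high in all, 16 mm hole through it, about 16 g, slides easily; origin at the centre of its underside, z up. It is the same as the other two.
- eyelet_c: brass eyelet (grommet) lying flat on the desk, flange down: a flange ring 32 mm across and 5 mm high with a collar 22 mm across on top, 11 mm high in all, 16 mm hole through it, about 16 g, slides easily; origin at the centre of its underside, z up. It is the same as the other two.
- catch_tray: catch tray fixed to the desk: three upright walnut walls 10 mm thick and 26 mm high, no floor (the desk is its floor), no lip at its open side. Inside it is 150 mm wide along its own x and 110 mm deep along its own y. Origin on the desk at the middle of the inside; its own +y points from the open side to the closed back wall, so the open side is at y = -55 mm, the back wall's inner face at y = +55 mm and the side walls' inner faces at x = -75 and +75 mm.
- die: setting die, a bare steel stepped round post standing loose on the desk, 28 mm across at the foot, 45 mm high; origin at the centre of its underside. Not to be moved.
- tape_roll: clear roll of tape lying flat, loose, 52 mm across, 18 mm high; origin at the centre of its underside. Not to be moved.
- staple_remover: yellow plastic staple remover, loose, about 60 mm long along its x, 18 mm wide, 40 mm high; origin under its middle. Not to be moved.
- mug: white ceramic mug of pencils, loose, 80 mm across, handle to its own +y reaching 71 mm from the axis, 92 mm high, pencils up to 200 mm high; origin at the centre of its underside. Not to be moved.
- stapler: black stapler lying on its base, loose, 150 mm long along its x, 36 mm wide, about 70 mm high; origin under its middle. Not to be moved.
- ruler: heavy steel ruler lying flat, loose, 320 mm long along its y, 36 mm wide, 4 mm thick; origin under its middle. Not to be moved.

How it is judged:
By the outcome, as a careful person would: the job done as asked, in the order asked, and still so for the second after the job is handed in, with the robot touching nothing.
It also fails if it takes over 72 s, if anything falls off the work surface, if the arm or the gripper's body presses on something with over 40 N, if the wrist force passes 120 N, or if a joint passes its speed limit or range.

## Working session

There is one attempt and no reset: what is moved stays moved. The work goes in short steps, Python scripts to look and compute and a shell command to move; the robot and the scene stay as the last step left them, time stands still between calls to the robot, and variables do not carry over. Pictures are saved under pics/ and viewed, at most 10 in all, crops included, and the job is handed in when it is done.

```bash
mkdir -p pics; ls; python3 - <<'E'
from rig import env
import cv2
s=env.state();print(s['t'],s['eef_pos'],s['orientation'],s['opening'])
for n in ["top","side"]:
    im=env.snapshot(n);cv2.imwrite(f"pics/{n}0.png",cv2.resize(im[:,:,::-1],(800,600),interpolation=cv2.INTER_CUBIC))
    p=env.camera_params(n);print(n,p['K'],p['world_from_camera'],[k for k in p])
E
```

```text
pics
0.0 [ 0.19053658 -0.62084773  0.25983028] [ 9.88928119e-01  1.48392738e-01 -1.96228735e-04 -8.55709422e-04] 0.08794591562778688
top [[422.69379306   0.         286.29116852]
 [  0.         422.69379306 203.11559963]
 [  0.           0.           1.        ]] [[ 0.00622317  0.98487558 -0.17315127  0.40611963]
 [-0.99997301  0.00545269 -0.00492507 -0.0979061 ]
 [-0.00390644  0.17317725  0.98488293  1.17291038]
 [ 0.          0.          0.          1.        ]] ['K', 'world_from_camera']
side [[396.51113738   0.         280.53868202]
 [  0.         396.51113738 211.94539987]
 [  0.           0.           1.        ]] [[-0.72164399  0.46760595 -0.5104651   0.1299445 ]
 [-0.69225073 -0.4828142   0.53635751  0.39224752]
 [ 0.00434417  0.74042901  0.67212053  0.66997243]
 [ 0.          0.          0.          1.        ]] ['K', 'world_from_camera']
```

View pics/top0.png

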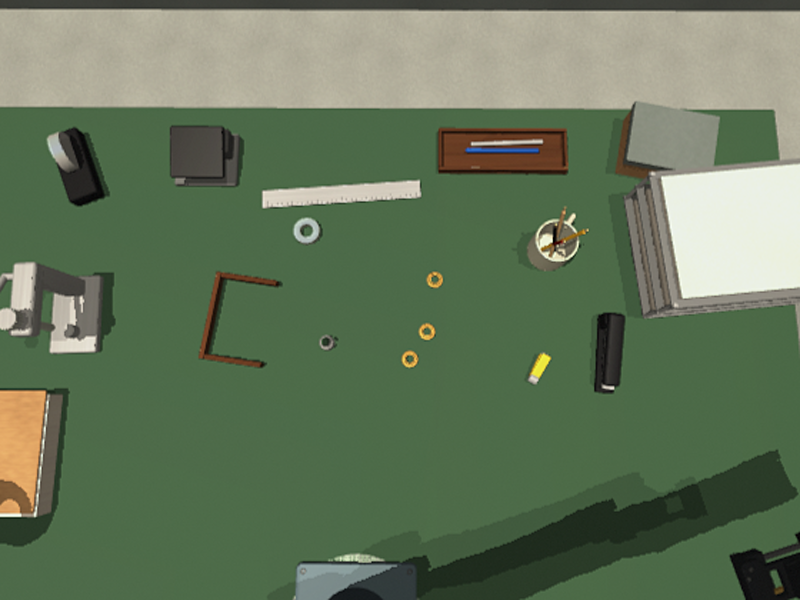

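View pics/side0.png

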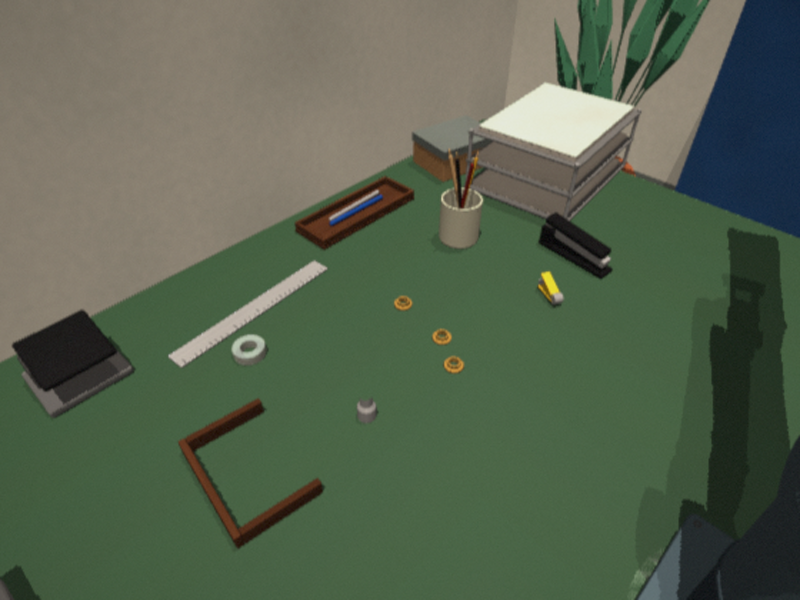

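The top view shows the eyelets at about (435,280), (427,331) and (409,359), the die at (327,342), the tape at (307,231), and the tray opening to the right (-y). I'll turn these into positions.

```bash
cat > h.py <<'E'
import numpy as np
from rig import env
def ray(name,u,v,z,s=1/0.7):
    p=env.camera_params(name);K=p['K'];T=p['world_from_camera']
    u=(u+.5)/s-.5;v=(v+.5)/s-.5
    d=T[:3,:3]@np.array([(u-K[0,2])/K[0,0],-(v-K[1,2])/K[1,1],-1])
    o=T[:3,3];return o+d*(z-o[2])/d[2]
E
python3 - <<'E'
from h import *
import cv2
P={'A':(435,280,.006),'B':(427,331,.006),'C':(409,359,.006),'die':(327,342,.04),'tape':(307,231,.012),'tbackfar':(217,273,.026),'tendfar':(281,284,.026),'tbacknear':(201,358,.026),'tendnear':(264,366,.026),'remover':(540,367,.02),'ruler_r':(421,188,.004),'mug':(556,241,.09)}
for k,(u,v,z) in P.items(): print(k,ray('top',u,v,z).round(4))
S={'A':(403,303,.006),'B':(442,337,.006),'C':(454,365,.006),'die':(367,408,.025),'tape':(249,349,.01)}
for k,(u,v,z) in S.items(): print('side',k,ray('side',u,v,z).round(4))
im=env.snapshot("top")[:,:,::-1]
c=im[150:285,130:320];cv2.imwrite("pics/c0.png",cv2.resize(c,None,fx=4,fy=4,interpolation=cv2.INTER_CUBIC))
E
```

```text
A [ 0.6323 -0.1427  0.006 ]
B [ 0.5315 -0.1271  0.006 ]
C [ 0.4772 -0.0925  0.006 ]
die [0.506  0.0615 0.04  ]
tape [0.7289 0.1118 0.012 ]
tbackfar [0.6399 0.2811 0.026 ]
tendfar [0.6189 0.1558 0.026 ]
tbacknear [0.4756 0.3013 0.026 ]
tendnear [0.4612 0.1812 0.026 ]
remover [ 0.4628 -0.3409  0.02  ]
ruler_r [ 0.8223 -0.1147  0.004 ]
mug [ 0.6905 -0.3628  0.09  ]
side A [ 0.6317 -0.14    0.006 ]
side B [ 0.5287 -0.1246  0.006 ]
side C [ 0.4755 -0.0914  0.006 ]
side die [0.502  0.0694 0.025 ]
side tape [0.7293 0.112  0.01  ]
```

View pics/c0.png

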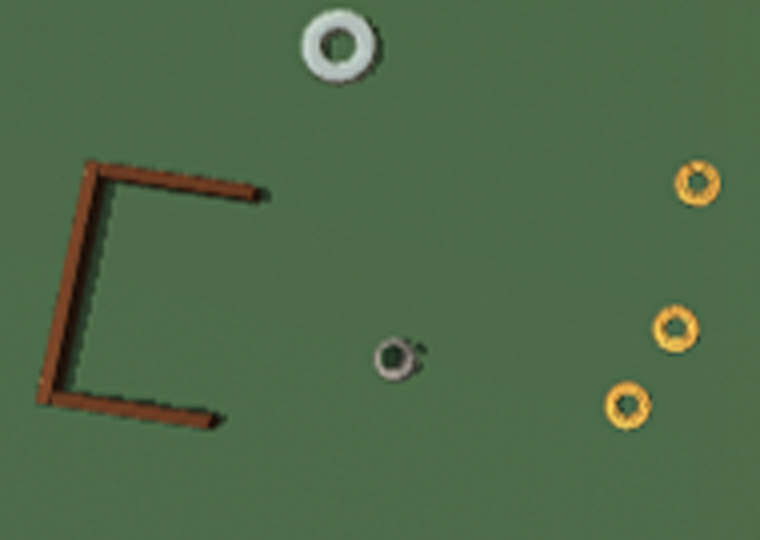

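```bash
python3 -m jog '[{"claw":0.27,"xyz":[0.88,0.84,0],"delta_rot":[0,0,0.636]},{"claw":0.27,"xyz":[0.88,0.84,0],"delta_rot":[0,0,0.636]},{"claw":0.27,"xyz":[0.88,0.84,0],"delta_rot":[0,0,0.636]},{"claw":0.27,"xyz":[0.88,0.84,0],"delta_rot":[0,0,0.636]},{"claw":0.27,"xyz":[0.88,0.84,0],"delta_rot":[0,0,0.636]},{"claw":0.27,"xyz":[0.88,0.84,0],"delta_rot":[0,0,0.636]},{"claw":0.27,"xyz":[0.88,0.84,0],"delta_rot":[0,0,0.636]},{"claw":0.27,"xyz":[0.88,0.84,0],"delta_rot":[0,0,0.636]},{"claw":0.27,"xyz":[0.88,0.84,0],"delta_rot":[0,0,0.636]},{"claw":0.27,"xyz":[0.88,0.84,0],"delta_rot":[0,0,0.636]},{"claw":0.27,"xyz":[0.88,0.84,0],"delta_rot":[0,0,0.636]},{"claw":0.27,"xyz":[0.88,0.84,0],"delta_rot":[0,0,0.636]},{"claw":0.27,"xyz":[0.88,0.84,0],"delta_rot":[0,0,0.636]},{"claw":0.27,"xyz":[0.88,0.84,0],"delta_rot":[0,0,0.636]},{"claw":0.27,"xyz":[0.88,0.84,0],"delta_rot":[0,0,0.636]},{"claw":0.27,"xyz":[0.88,0.84,0],"delta_rot":[0,0,0.636]},{"claw":0.27,"xyz":[0.88,0.84,0],"delta_rot":[0,0,0.636]},{"claw":0.27,"xyz":[0.88,0.84,0],"delta_rot":[0,0,0.636]},{"claw":0.27,"xyz":[0.88,0.84,0],"delta_rot":[0,0,0.636]},{"claw":0.27,"xyz":[0.88,0.84,0],"delta_rot":[0,0,0.636]}]'
```

```text
t: 1.82
eef_pos: [0.6314, -0.2003, 0.2604]
orientation: [0.706, 0.708, -0.0, -0.0]
wrist_force: [0.3, -0.6, 0.2]
opening: 0.0233
grip_force: 0.0
```

```bash
python3 -m jog '[{"claw":0.27,"xyz":[0,0,-1],"delta_rot":[0,0,0]},{"claw":0.27,"xyz":[0,0,-1],"delta_rot":[0,0,0]},{"claw":0.27,"xyz":[0,0,-1],"delta_rot":[0,0,0]},{"claw":0.27,"xyz":[0,0,-1],"delta_rot":[0,0,0]},{"claw":0.27,"xyz":[0,0,-1],"delta_rot":[0,0,0]},{"claw":0.27,"xyz":[0,0,-1],"delta_rot":[0,0,0]},{"claw":0.27,"xyz":[0,0,-1],"delta_rot":[0,0,0]},{"claw":0.27,"xyz":[0,0,-0.8],"delta_rot":[0,0,0]},{"claw":0.27,"xyz":[0,0,-0.7],"delta_rot":[0,0,0]},{"claw":0.27,"xyz":[0,0,-0.5],"delta_rot":[0,0,0]},{"claw":0.27,"xyz":[0,0,-0.4],"delta_rot":[0,0,0]},{"claw":0.27,"xyz":[0,0,0],"delta_rot":[0,0,0]}]'
python3 - <<'E'
from rig import env
import cv2
im=env.snapshot("wrist");cv2.imwrite("pics/w1.png",im[:,:,::-1])
E
```

```text
t: 2.82
eef_pos: [0.6295, -0.2011, 0.0237]
orientation: [0.707, 0.707, -0.001, -0.001]
wrist_force: [-0.0, -1.2, -0.8]
opening: 0.024
grip_force: 0.0
```

View pics/w1.png

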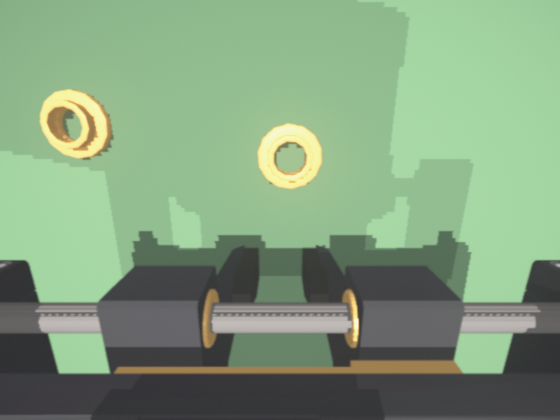

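The wrist view shows eyelet A at (290,157), between the fingers (gap centre at column 280), about 3 mm toward +x. I'll trim that and push slowly.

```bash
python3 -m jog '[{"claw":0.27,"xyz":[0.12,0,0.03],"delta_rot":[0,0,0]},{"claw":0.27,"xyz":[0,0.4,0],"delta_rot":[0,0,0]},{"claw":0.27,"xyz":[0,0.4,0],"delta_rot":[0,0,0]},{"claw":0.27,"xyz":[0,0.16,0],"delta_rot":[0,0,0]},{"claw":0.27,"xyz":[0,0.16,0],"delta_rot":[0,0,0]},{"claw":0.27,"xyz":[0,0.16,0],"delta_rot":[0,0,0]},{"claw":0.27,"xyz":[0,0.16,0],"delta_rot":[0,0,0]},{"claw":0.27,"xyz":[0,0.16,0],"delta_rot":[0,0,0]},{"claw":0.27,"xyz":[-0.05,0.25,0],"delta_rot":[0,0,0]},{"claw":0.27,"xyz":[-0.1,0.32,0],"delta_rot":[0,0,0]},{"claw":0.27,"xyz":[-0.1,0.32,0],"delta_rot":[0,0,0]},{"claw":0.27,"xyz":[-0.1,0.32,0],"delta_rot":[0,0,0]},{"claw":0.27,"xyz":[-0.1,0.32,0],"delta_rot":[0,0,0]},{"claw":0.27,"xyz":[-0.1,0.32,0],"delta_rot":[0,0,0]},{"claw":0.27,"xyz":[-0.1,0.32,0],"delta_rot":[0,0,0]},{"claw":0.27,"xyz":[-0.1,0.32,0],"delta_rot":[0,0,0]}]'
python3 - <<'E'
from rig import env
import cv2
im=env.snapshot("wrist");cv2.imwrite("pics/w2.png",im[:,:,::-1])
E
```

```text
t: 4.2
eef_pos: [0.6147, -0.0982, 0.0265]
orientation: [0.707, 0.707, 0.0, 0.0]
wrist_force: [0.2, -0.4, 0.2]
opening: 0.024
grip_force: 0.1
```

View pics/w2.png

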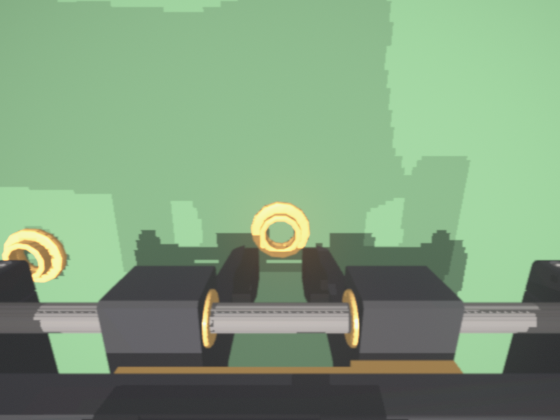

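Eyelet A, at (280,230), sits cradled against both fingertips. The tips have risen slightly, so I'll lower them 1.5 mm and carry on.

```bash
python3 -m jog '[{"claw":0.27,"xyz":[-0.1,0.32,-0.06],"delta_rot":[0,0,0]},{"claw":0.27,"xyz":[-0.11,0.34,0],"delta_rot":[0,0,0]},{"claw":0.27,"xyz":[-0.11,0.34,0],"delta_rot":[0,0,0]},{"claw":0.27,"xyz":[-0.11,0.34,0],"delta_rot":[0,0,0]},{"claw":0.27,"xyz":[-0.11,0.34,0],"delta_rot":[0,0,0]},{"claw":0.27,"xyz":[-0.11,0.34,0],"delta_rot":[0,0,0]},{"claw":0.27,"xyz":[-0.11,0.34,0],"delta_rot":[0,0,0]},{"claw":0.27,"xyz":[-0.11,0.34,0],"delta_rot":[0,0,0]},{"claw":0.27,"xyz":[-0.11,0.34,0],"delta_rot":[0,0,0]},{"claw":0.27,"xyz":[-0.11,0.34,0],"delta_rot":[0,0,0]},{"claw":0.27,"xyz":[-0.11,0.34,0],"delta_rot":[0,0,0]},{"claw":0.27,"xyz":[-0.11,0.34,0],"delta_rot":[0,0,0]},{"claw":0.27,"xyz":[-0.11,0.34,0],"delta_rot":[0,0,0]},{"claw":0.27,"xyz":[-0.11,0.34,0],"delta_rot":[0,0,0]},{"claw":0.27,"xyz":[-0.11,0.34,0],"delta_rot":[0,0,0]},{"claw":0.27,"xyz":[-0.11,0.34,0],"delta_rot":[0,0,0]},{"claw":0.27,"xyz":[-0.11,0.34,0],"delta_rot":[0,0,0]},{"claw":0.27,"xyz":[-0.05,0.34,0],"delta_rot":[0,0,0]}]'
```

```text
t: 5.75
eef_pos: [0.5667, 0.0542, 0.0249]
orientation: [0.707, 0.707, -0.0, -0.0]
wrist_force: [0.3, -0.1, -0.2]
opening: 0.0235
grip_force: 0.3
```

```bash
python3 -m jog '[{"claw":0.27,"xyz":[0.04,0.36,0],"delta_rot":[0,0,0]},{"claw":0.27,"xyz":[0.04,0.36,0],"delta_rot":[0,0,0]},{"claw":0.27,"xyz":[0.04,0.36,0],"delta_rot":[0,0,0]},{"claw":0.27,"xyz":[0.04,0.36,0],"delta_rot":[0,0,0]},{"claw":0.27,"xyz":[0.04,0.36,0],"delta_rot":[0,0,0]},{"claw":0.27,"xyz":[0.04,0.36,0],"delta_rot":[0,0,0]},{"claw":0.27,"xyz":[0.04,0.36,0],"delta_rot":[0,0,0]},{"claw":0.27,"xyz":[0.04,0.36,0],"delta_rot":[0,0,0]},{"claw":0.27,"xyz":[0.04,0.36,0],"delta_rot":[0,0,0]},{"claw":0.27,"xyz":[0.04,0.36,0],"delta_rot":[0,0,0]},{"claw":0.27,"xyz":[0.05,0.36,0],"delta_rot":[0,0,0]},{"claw":0.27,"xyz":[0.05,0.36,0],"delta_rot":[0,0,0]},{"claw":0.27,"xyz":[0.05,0.36,0],"delta_rot":[0,0,0]},{"claw":0.27,"xyz":[0.05,0.36,0],"delta_rot":[0,0,0]},{"claw":0.27,"xyz":[0.05,0.36,0],"delta_rot":[0,0,0]},{"claw":0.27,"xyz":[0.05,0.36,0],"delta_rot":[0,0,0]},{"claw":0.27,"xyz":[0.05,0.32,0],"delta_rot":[0,0,0]},{"claw":0.27,"xyz":[0.04,0.26,0],"delta_rot":[0,0,0]},{"claw":0.27,"xyz":[0.02,0.18,0],"delta_rot":[0,0,0]},{"claw":0.27,"xyz":[0,0.08,0],"delta_rot":[0,0,0]}]'
python3 - <<'E'
from rig import env
import cv2
im=env.snapshot("wrist");cv2.imwrite("pics/w3.png",im[:,:,::-1])
E
```

```text
t: 7.42
eef_pos: [0.5875, 0.2194, 0.025]
orientation: [0.707, 0.707, 0.0, -0.0]
wrist_force: [0.3, -0.9, 0.9]
opening: 0.0239
grip_force: 0.3
```

View pics/w3.png

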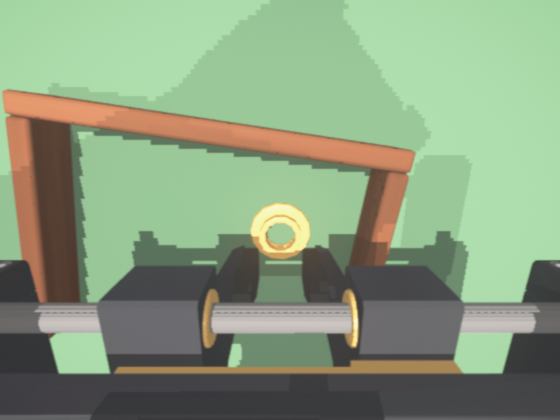

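A is inside the tray. I'll back out, lift and go behind B.

```bash
python3 -m jog '[{"claw":0.27,"xyz":[0,-0.2,0],"delta_rot":[0,0,0]},{"claw":0.27,"xyz":[-0.06,-0.6,0],"delta_rot":[0,0,0]},{"claw":0.27,"xyz":[-0.06,-0.7,0],"delta_rot":[0,0,0]},{"claw":0.27,"xyz":[-0.06,-0.7,0.9],"delta_rot":[0,0,0]},{"claw":0.27,"xyz":[0,-0.7,0.9],"delta_rot":[0,0,0]},{"claw":0.27,"xyz":[0,-0.7,0.9],"delta_rot":[0,0,0]},{"claw":0.27,"xyz":[0,-0.7,0.9],"delta_rot":[0,0,0]},{"claw":0.27,"xyz":[-0.16,-0.92,0],"delta_rot":[0,0,0]},{"claw":0.27,"xyz":[-0.16,-0.92,0],"delta_rot":[0,0,0]},{"claw":0.27,"xyz":[-0.16,-0.92,0],"delta_rot":[0,0,0]},{"claw":0.27,"xyz":[-0.16,-0.92,0],"delta_rot":[0,0,0]},{"claw":0.27,"xyz":[-0.16,-0.92,0],"delta_rot":[0,0,0]},{"claw":0.27,"xyz":[-0.16,-0.92,0],"delta_rot":[0,0,0]},{"claw":0.27,"xyz":[-0.16,-0.92,0],"delta_rot":[0,0,0]},{"claw":0.27,"xyz":[-0.16,-0.92,0],"delta_rot":[0,0,0]},{"claw":0.27,"xyz":[-0.16,-0.92,0],"delta_rot":[0,0,0]},{"claw":0.27,"xyz":[-0.16,-0.92,0],"delta_rot":[0,0,0]},{"claw":0.27,"xyz":[-0.16,-0.92,0],"delta_rot":[0,0,0]},{"claw":0.27,"xyz":[-0.16,-0.92,0],"delta_rot":[0,0,0]},{"claw":0.27,"xyz":[-0.1,-0.6,0],"delta_rot":[0,0,0]}]'
```

```text
t: 9.13
eef_pos: [0.53, -0.185, 0.1147]
orientation: [0.709, 0.705, -0.001, 0.0]
wrist_force: [0.4, -0.0, 0.2]
opening: 0.0241
grip_force: 0.0
```

```bash
python3 -m jog '[{"claw":0.27,"xyz":[0.04,0,-0.9],"delta_rot":[0,0,0]},{"claw":0.27,"xyz":[0,0,-0.9],"delta_rot":[0,0,0]},{"claw":0.27,"xyz":[0,0,-0.9],"delta_rot":[0,0,0]},{"claw":0.27,"xyz":[0,0,-0.6],"delta_rot":[0,0,0]},{"claw":0.27,"xyz":[0,0,-0.3],"delta_rot":[0,0,0]},{"claw":0.27,"xyz":[0,0,0],"delta_rot":[0,0,0]},{"claw":0.27,"xyz":[0,0.4,0],"delta_rot":[0,0,0]},{"claw":0.27,"xyz":[0,0.4,0],"delta_rot":[0,0,0]},{"claw":0.27,"xyz":[0,0.16,0],"delta_rot":[0,0,0]},{"claw":0.27,"xyz":[0,0.16,0],"delta_rot":[0,0,0]},{"claw":0.27,"xyz":[0,0.16,0],"delta_rot":[0,0,0]},{"claw":0.27,"xyz":[0,0.16,0],"delta_rot":[0,0,0]},{"claw":0.27,"xyz":[0,0.16,0],"delta_rot":[0,0,0]},{"claw":0.27,"xyz":[0,0.16,0],"delta_rot":[0,0,0]},{"claw":0.27,"xyz":[0.05,0.24,0],"delta_rot":[0,0,0]},{"claw":0.27,"xyz":[0.07,0.32,0],"delta_rot":[0,0,0]},{"claw":0.27,"xyz":[0.07,0.32,0],"delta_rot":[0,0,0]}]'
python3 - <<'E'
from rig import env
import cv2
im=env.snapshot("wrist");cv2.imwrite("pics/w4.png",im[:,:,::-1])
E
```

```text
t: 10.55
eef_pos: [0.5384, -0.1134, 0.025]
orientation: [0.708, 0.707, 0.0, 0.0]
wrist_force: [0.2, -0.2, -0.2]
opening: 0.0241
grip_force: 0.1
```

View pics/w4.png

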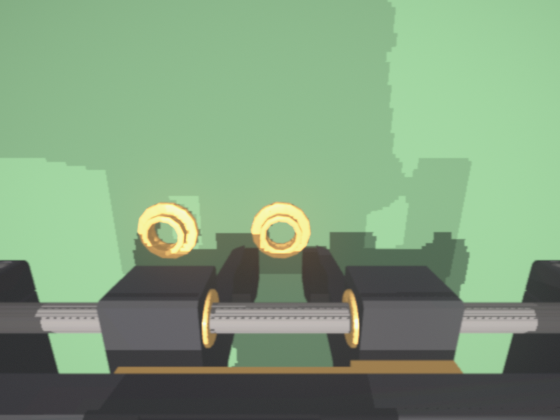

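B is cradled at (281,230), and C is 61 mm to its left and clear of the fingers. I'll continue to x≈0.566 to pass the die.

```bash
python3 -m jog '[{"claw":0.27,"xyz":[0.08,0.34,0],"delta_rot":[0,0,0]},{"claw":0.27,"xyz":[0.08,0.34,0],"delta_rot":[0,0,0]},{"claw":0.27,"xyz":[0.08,0.34,0],"delta_rot":[0,0,0]},{"claw":0.27,"xyz":[0.08,0.34,0],"delta_rot":[0,0,0]},{"claw":0.27,"xyz":[0.08,0.34,0],"delta_rot":[0,0,0]},{"claw":0.27,"xyz":[0.08,0.34,0],"delta_rot":[0,0,0]},{"claw":0.27,"xyz":[0.08,0.34,0],"delta_rot":[0,0,0]},{"claw":0.27,"xyz":[0.08,0.34,0],"delta_rot":[0,0,0]},{"claw":0.27,"xyz":[0.08,0.34,0],"delta_rot":[0,0,0]},{"claw":0.27,"xyz":[0.08,0.34,0],"delta_rot":[0,0,0]},{"claw":0.27,"xyz":[0.08,0.34,0],"delta_rot":[0,0,0]},{"claw":0.27,"xyz":[0.08,0.34,0],"delta_rot":[0,0,0]},{"claw":0.27,"xyz":[0.08,0.34,0],"delta_rot":[0,0,0]},{"claw":0.27,"xyz":[0.06,0.34,0],"delta_rot":[0,0,0]},{"claw":0.27,"xyz":[0.04,0.34,0],"delta_rot":[0,0,0]},{"claw":0.27,"xyz":[0.02,0.34,0],"delta_rot":[0,0,0]},{"claw":0.27,"xyz":[0,0.34,0],"delta_rot":[0,0,0]}]'
```

```text
t: 12.02
eef_pos: [0.5673, 0.0312, 0.025]
orientation: [0.707, 0.707, 0.0, 0.0]
wrist_force: [-0.0, -0.1, -0.0]
opening: 0.0241
grip_force: 0.1
```

```bash
python3 -m jog '[{"claw":0.27,"xyz":[0,0.34,0],"delta_rot":[0,0,0]},{"claw":0.27,"xyz":[0,0.34,0],"delta_rot":[0,0,0]},{"claw":0.27,"xyz":[0,0.34,0],"delta_rot":[0,0,0]},{"claw":0.27,"xyz":[0,0.34,0],"delta_rot":[0,0,0]},{"claw":0.27,"xyz":[0,0.34,0],"delta_rot":[0,0,0]},{"claw":0.27,"xyz":[0,0.34,0],"delta_rot":[0,0,0]},{"claw":0.27,"xyz":[0,0.34,0],"delta_rot":[0,0,0]},{"claw":0.27,"xyz":[-0.08,0.34,0],"delta_rot":[0,0,0]},{"claw":0.27,"xyz":[-0.13,0.34,0],"delta_rot":[0,0,0]},{"claw":0.27,"xyz":[-0.13,0.34,0],"delta_rot":[0,0,0]},{"claw":0.27,"xyz":[-0.13,0.34,0],"delta_rot":[0,0,0]},{"claw":0.27,"xyz":[-0.13,0.34,0],"delta_rot":[0,0,0]},{"claw":0.27,"xyz":[-0.13,0.34,0],"delta_rot":[0,0,0]},{"claw":0.27,"xyz":[-0.13,0.34,0],"delta_rot":[0,0,0]},{"claw":0.27,"xyz":[-0.13,0.34,0],"delta_rot":[0,0,0]},{"claw":0.27,"xyz":[-0.13,0.34,0],"delta_rot":[0,0,0]},{"claw":0.27,"xyz":[-0.13,0.34,0],"delta_rot":[0,0,0]}]'
```

```text
t: 13.43
eef_pos: [0.5356, 0.1758, 0.025]
orientation: [0.707, 0.707, 0.0, 0.0]
wrist_force: [1.2, -0.0, -0.2]
opening: 0.0236
grip_force: 0.1
```

```bash
python3 -m jog '[{"claw":0.27,"xyz":[-0.14,0.34,0],"delta_rot":[0,0,0]},{"claw":0.27,"xyz":[-0.14,0.34,0],"delta_rot":[0,0,0]},{"claw":0.27,"xyz":[-0.14,0.34,0],"delta_rot":[0,0,0]},{"claw":0.27,"xyz":[-0.14,0.34,0],"delta_rot":[0,0,0]},{"claw":0.27,"xyz":[-0.1,0.26,0],"delta_rot":[0,0,0]},{"claw":0.27,"xyz":[-0.07,0.18,0],"delta_rot":[0,0,0]},{"claw":0.27,"xyz":[-0.02,0.08,0],"delta_rot":[0,0,0]},{"claw":0.27,"xyz":[0,0,0],"delta_rot":[0,0,0]},{"claw":0.27,"xyz":[0,-0.2,0],"delta_rot":[0,0,0]},{"claw":0.27,"xyz":[0,-0.6,0],"delta_rot":[0,0,0]},{"claw":0.27,"xyz":[0,-0.6,0],"delta_rot":[0,0,0]},{"claw":0.27,"xyz":[0,0,0.9],"delta_rot":[0,0,0]},{"claw":0.27,"xyz":[0,0,0.9],"delta_rot":[0,0,0]},{"claw":0.27,"xyz":[0,0,0.9],"delta_rot":[0,0,0]},{"claw":0.27,"xyz":[0,0,0.9],"delta_rot":[0,0,0]}]'
```

```text
t: 14.68
eef_pos: [0.5173, 0.1853, 0.1158]
orientation: [0.708, 0.706, -0.0, 0.0]
wrist_force: [0.9, 0.5, 0.4]
opening: 0.0236
grip_force: 0.0
```

```bash
python3 -m jog '[{"claw":0.27,"xyz":[-0.1,-0.7,0.1],"delta_rot":[0,0,-0.25]},{"claw":0.27,"xyz":[-0.17,-0.94,0],"delta_rot":[0,0,-0.25]},{"claw":0.27,"xyz":[-0.17,-0.94,0],"delta_rot":[0,0,-0.25]},{"claw":0.27,"xyz":[-0.17,-0.94,0],"delta_rot":[0,0,-0.25]},{"claw":0.27,"xyz":[-0.17,-0.94,0],"delta_rot":[0,0,-0.25]},{"claw":0.27,"xyz":[-0.17,-0.94,0],"delta_rot":[0,0,-0.25]},{"claw":0.27,"xyz":[-0.17,-0.94,0],"delta_rot":[0,0,-0.25]},{"claw":0.27,"xyz":[-0.17,-0.94,0],"delta_rot":[0,0,-0.25]},{"claw":0.27,"xyz":[-0.17,-0.94,0],"delta_rot":[0,0,-0.25]},{"claw":0.27,"xyz":[-0.17,-0.94,0],"delta_rot":[0,0,-0.25]},{"claw":0.27,"xyz":[-0.17,-0.94,0],"delta_rot":[0,0,-0.25]},{"claw":0.27,"xyz":[-0.17,-0.94,0],"delta_rot":[0,0,-0.25]},{"claw":0.27,"xyz":[-0.17,-0.94,0],"delta_rot":[0,0,-0.25]},{"claw":0.27,"xyz":[-0.1,-0.94,0],"delta_rot":[0,0,-0.25]},{"claw":0.27,"xyz":[0,-0.2,0],"delta_rot":[0,0,0]}]'
```

```text
t: 15.93
eef_pos: [0.4597, -0.1464, 0.1175]
orientation: [0.822, 0.57, -0.001, 0.001]
wrist_force: [0.3, 0.2, -0.7]
opening: 0.0236
grip_force: 0.0
```

```bash
python3 -m jog '[{"claw":0.27,"xyz":[0,0,-0.9],"delta_rot":[0,0,0]},{"claw":0.27,"xyz":[0,0,-0.9],"delta_rot":[0,0,0]},{"claw":0.27,"xyz":[0,0,-0.9],"delta_rot":[0,0,0]},{"claw":0.27,"xyz":[0,0,-0.7],"delta_rot":[0,0,0]},{"claw":0.27,"xyz":[0,0,-0.3],"delta_rot":[0,0,0]},{"claw":0.27,"xyz":[0,0,0],"delta_rot":[0,0,0]},{"claw":0.27,"xyz":[0.11,0.3,0],"delta_rot":[0,0,0]},{"claw":0.27,"xyz":[0.11,0.3,0],"delta_rot":[0,0,0]},{"claw":0.27,"xyz":[0.055,0.15,0],"delta_rot":[0,0,0]},{"claw":0.27,"xyz":[0.055,0.15,0],"delta_rot":[0,0,0]},{"claw":0.27,"xyz":[0.055,0.15,0],"delta_rot":[0,0,0]},{"claw":0.27,"xyz":[0.055,0.15,0],"delta_rot":[0,0,0]},{"claw":0.27,"xyz":[0.055,0.15,0],"delta_rot":[0,0,0]},{"claw":0.27,"xyz":[0.055,0.15,0],"delta_rot":[0,0,0]},{"claw":0.27,"xyz":[0.055,0.15,0],"delta_rot":[0,0,0]}]'
python3 - <<'E'
from rig import env
import cv2
im=env.snapshot("wrist");cv2.imwrite("pics/w5.png",im[:,:,::-1])
E
```

```text
t: 17.18
eef_pos: [0.4765, -0.0997, 0.025]
orientation: [0.82, 0.573, -0.0, 0.0]
wrist_force: [-0.1, -0.2, 0.7]
opening: 0.0237
grip_force: 0.2
```

View pics/w5.png

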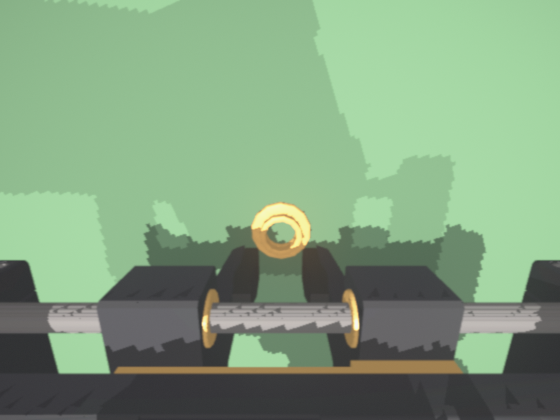

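C is cradled at (281,230). I'll push it diagonally around the die.

```bash
python3 -m jog '[{"claw":0.27,"xyz":[0.12,0.22,0],"delta_rot":[0,0,0]},{"claw":0.27,"xyz":[0.19,0.28,0],"delta_rot":[0,0,0]},{"claw":0.27,"xyz":[0.2,0.28,0],"delta_rot":[0,0,0]},{"claw":0.27,"xyz":[0.2,0.28,0],"delta_rot":[0,0,0]},{"claw":0.27,"xyz":[0.2,0.28,0],"delta_rot":[0,0,0]},{"claw":0.27,"xyz":[0.2,0.28,0],"delta_rot":[0,0,0]},{"claw":0.27,"xyz":[0.2,0.28,0],"delta_rot":[0,0,0]},{"claw":0.27,"xyz":[0.2,0.28,0],"delta_rot":[0,0,0]},{"claw":0.27,"xyz":[0.2,0.28,0],"delta_rot":[0,0,0]},{"claw":0.27,"xyz":[0.2,0.28,0],"delta_rot":[0,0,0]},{"claw":0.27,"xyz":[0.2,0.28,0],"delta_rot":[0,0,0]},{"claw":0.27,"xyz":[0.2,0.28,0],"delta_rot":[0,0,0]},{"claw":0.27,"xyz":[0.2,0.28,0],"delta_rot":[0,0,0]},{"claw":0.27,"xyz":[0.2,0.28,0],"delta_rot":[0,0,0]},{"claw":0.27,"xyz":[0.2,0.28,0],"delta_rot":[0,0,0]},{"claw":0.27,"xyz":[0.2,0.28,0],"delta_rot":[0,0,0]},{"claw":0.27,"xyz":[0.2,0.28,0],"delta_rot":[0,0,0]},{"claw":0.27,"xyz":[0.2,0.28,0],"delta_rot":[0,0,0]},{"claw":0.27,"xyz":[0.14,0.3,0],"delta_rot":[0,0,0]},{"claw":0.27,"xyz":[0.07,0.32,0],"delta_rot":[0,0,0]}]'
```

```text
t: 18.9
eef_pos: [0.57, 0.0407, 0.025]
orientation: [0.82, 0.573, 0.0, 0.0]
wrist_force: [-0.7, 0.3, 0.2]
opening: 0.0239
grip_force: 0.1
```

```bash
python3 -m jog '[{"claw":0.27,"xyz":[0,0.34,0],"delta_rot":[0,0,0.2]},{"claw":0.27,"xyz":[0,0.34,0],"delta_rot":[0,0,0.2]},{"claw":0.27,"xyz":[0,0.34,0],"delta_rot":[0,0,0.2]},{"claw":0.27,"xyz":[0,0.34,0],"delta_rot":[0,0,0.2]},{"claw":0.27,"xyz":[0,0.34,0],"delta_rot":[0,0,0.2]},{"claw":0.27,"xyz":[-0.08,0.34,0],"delta_rot":[0,0,0.2]},{"claw":0.27,"xyz":[-0.08,0.34,0],"delta_rot":[0,0,0.2]},{"claw":0.27,"xyz":[-0.08,0.34,0],"delta_rot":[0,0,0.2]},{"claw":0.27,"xyz":[-0.08,0.34,0],"delta_rot":[0,0,0.2]},{"claw":0.27,"xyz":[-0.08,0.34,0],"delta_rot":[0,0,0.2]},{"claw":0.27,"xyz":[-0.08,0.34,0],"delta_rot":[0,0,0.2]},{"claw":0.27,"xyz":[-0.08,0.34,0],"delta_rot":[0,0,0.2]},{"claw":0.27,"xyz":[-0.08,0.34,0],"delta_rot":[0,0,0.2]},{"claw":0.27,"xyz":[-0.08,0.34,0],"delta_rot":[0,0,0.2]},{"claw":0.27,"xyz":[-0.08,0.34,0],"delta_rot":[0,0,0.2]},{"claw":0.27,"xyz":[-0.08,0.34,0],"delta_rot":[0,0,0.2]},{"claw":0.27,"xyz":[-0.06,0.28,0],"delta_rot":[0,0,0.2]},{"claw":0.27,"xyz":[-0.03,0.2,0],"delta_rot":[0,0,0]},{"claw":0.27,"xyz":[0,0.1,0],"delta_rot":[0,0,0]},{"claw":0.27,"xyz":[0,0,0],"delta_rot":[0,0,0]}]'
python3 - <<'E'
from rig import env
import cv2
im=env.snapshot("wrist");cv2.imwrite("pics/w6.png",im[:,:,::-1])
E
```

```text
t: 20.57
eef_pos: [0.5451, 0.1914, 0.025]
orientation: [0.711, 0.703, 0.0, -0.0]
wrist_force: [-0.2, -0.3, 0.2]
opening: 0.0236
grip_force: 0.0
```

View pics/w6.png

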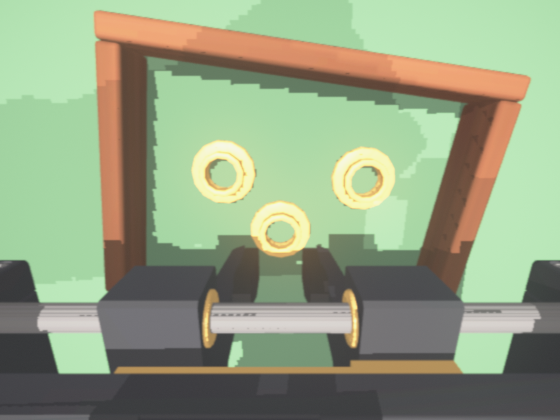

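All three lie flat inside, with C just ahead of the fingers at (281,230). I'll back off, lift well clear and check from the top.

```bash
python3 -m jog '[{"claw":0.27,"xyz":[0,-0.2,0],"delta_rot":[0,0,0]},{"claw":0.27,"xyz":[0.05,-0.5,0],"delta_rot":[0,0,0]},{"claw":0.27,"xyz":[0.05,-0.5,0],"delta_rot":[0,0,0]},{"claw":0.27,"xyz":[0,0,0.8],"delta_rot":[0,0,0]},{"claw":0.27,"xyz":[0,0,0.9],"delta_rot":[0,0,0]},{"claw":0.27,"xyz":[0,0,0.9],"delta_rot":[0,0,0]},{"claw":0.27,"xyz":[0,-0.9,0.9],"delta_rot":[0,0,0]},{"claw":0.27,"xyz":[0,-0.9,0.9],"delta_rot":[0,0,0]},{"claw":0.27,"xyz":[0,-0.9,0.9],"delta_rot":[0,0,0]},{"claw":0.27,"xyz":[0,-0.9,0.9],"delta_rot":[0,0,0]},{"claw":0.27,"xyz":[0,-0.9,0.5],"delta_rot":[0,0,0]},{"claw":0.27,"xyz":[0,-0.9,0],"delta_rot":[0,0,0]},{"claw":0.27,"xyz":[0,-0.9,0],"delta_rot":[0,0,0]},{"claw":0.27,"xyz":[0,-0.9,0],"delta_rot":[0,0,0]},{"claw":0.27,"xyz":[0,-0.9,0],"delta_rot":[0,0,0]},{"claw":0.27,"xyz":[0,-0.6,0],"delta_rot":[0,0,0]},{"claw":0.27,"xyz":[0,-0.3,0],"delta_rot":[0,0,0]},{"claw":0.27,"xyz":[0,0,0],"delta_rot":[0,0,0]}]'
python3 - <<'E'
from rig import env
import cv2
im=env.snapshot("top");cv2.imwrite("pics/top1.png",cv2.resize(im[:,:,::-1],(800,600),interpolation=cv2.INTER_CUBIC))
E
```

```text
t: 22.12
eef_pos: [0.5469, -0.0681, 0.1923]
orientation: [0.713, 0.701, -0.001, 0.0]
wrist_force: [-0.3, -0.2, -0.4]
opening: 0.0241
grip_force: 0.0
```

View pics/top1.png

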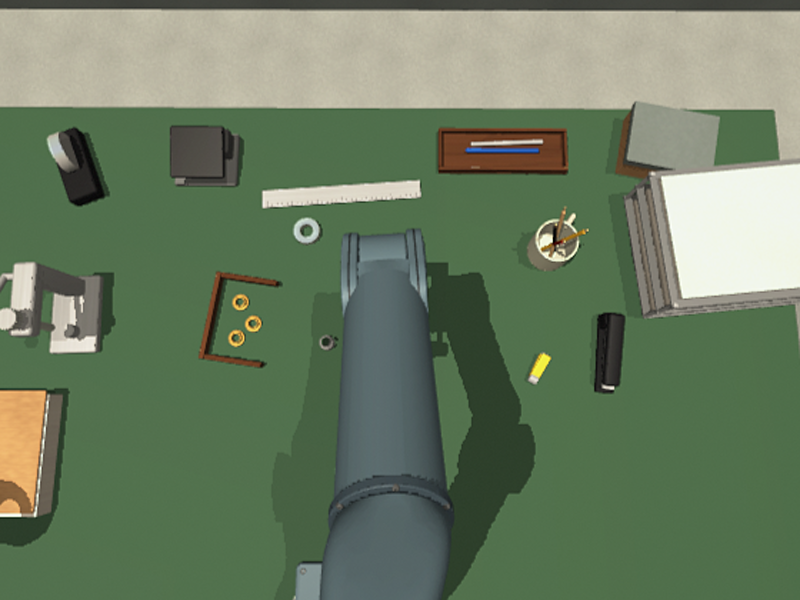

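The eyelets are at (240,302), (253,324) and (236,338), all well inside the tray. The die (327,342), tape (307,231) and the rest haven't moved, and the hand is clear.

```bash
python3 -c "
from rig import env
print(env.job_done())"
```

```text
the job is handed in; nothing more can be done
None
```

All three eyelets were swept flat into the catch tray, nothing else on the desk was moved, and the job was handed in at about 22 s with the hand clear; no verdict was returned.

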